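# Open a storage jar and set the filling funnel

## Task

Get the tall square jar in the steel caddy ready for filling: unscrew its lid and lay the lid flat, top up, in the shallow open steel tray, then set the steel funnel spout-down in the jar's open mouth so that it sits upright and settled, and let go. The jar stays standing in its caddy, neither the lid nor the funnel may be dropped, and the other things on the table are left where they are.

Things in the scene. Friction and masses are not known exactly. Their poses are not given: they have to be found in the camera images.
- jar: the tall jar: clear glass, square body 80 x 80 mm and 122 mm high, round neck above it (51 mm outside, 44 mm clear opening) with a coarse outer thread, 148 mm high in all; empty, 0.4 to 0.75 kg, loose. It stands in one of the caddy's wells, 3 mm above the table, with 1.5 mm of play all round; the well keeps it from turning. Origin: centre of its underside; z up, x and y square to its sides
- jar_mouth (a point): centre of the jar's mouth, level with its rim, 148 mm above the jar's underside; z up. The neck's thread is right-hand: turned anticlockwise seen from above, the lid turns lightly, rises 7.5 mm a turn, and is free after nearly one and a half turns (1.35 to 1.5 turns, some 10 mm up), without any catch
- lid: the tall jar's lid: ribbed white plastic screw lid, 66 mm outside diameter, 28 mm high, about 0.045 kg, hollow below. Origin: centre of its lower edge, its top is 28 mm above that; z up. Screwed home, its lower edge is 25 mm below the jar's rim; once the thread is free it must still be lifted to clear the neck. Pulled up before that, it takes the jar with it
- caddy: open steel caddy, 89 x 261 mm, 70 mm high, fixed to the table, with three square wells in a row, centres 86 mm apart along its y axis; holds the tall jar and two half-height jars in any order. Origin: centre of its underside
- tray: shallow open, empty steel tray, 265 mm along its x axis and 162 mm along y over its flat flange, 22 mm high; inside 237 x 134 mm, its floor 3 mm above the table; fixed to the table. Origin: centre of its underside
- funnel: steel wide-spout funnel, 58 mm high, 0.12 kg, loose, standing on its spout on the table. From below: spout 32 mm outside diameter, 18 mm long; cone widening to 64 mm at 42 mm height; straight round hopper wall, 64 mm outside, from there to the open top, by which it is held from above. Origin: centre of the spout's lower end; z up. Settled in the jar, its origin lies 27 mm below point jar_mouth
- short_jar_a: bystander in the caddy: square jar like the tall one but 93 mm high in all, closed with the same lid. Origin: centre of its underside
- short_jar_b: bystander in the caddy, same as short_jar_a
- butter: bystander: wrapped block of butter, 66 x 100 x 36 mm, loose. Origin: centre of its underside
- dish: bystander: small round steel dish, 100 mm across, 36 mm high, loose. Origin: centre of its underside
- tub: bystander: white round tub with lid, 98 mm across, 70 mm high, loose. Origin: centre of its underside
- tin: bystander: tin can, 74 mm across, 75 mm high, loose. Origin: centre of its underside
- carton: bystander: paper carton, 110 x 70 x 45 mm, loose. Origin: centre of its underside

How it is judged (in metres and radians):
On the way, in this order (a step that is already met when the one before it is completed fails the run):
1. the lid is off the jar: its lower edge is more than 5 mm above the jar's rim (z of lid in the frame of jar_mouth above 0.005 m), for 0.1 s.
2. the lid lies flat, top up, on the tray's floor (height (world z) of lid below 0.009 m and angle between lid's own z axis and vertical below 0.1 rad and x of lid in the frame of tray between -0.1185 and 0.1185 m and y of lid in the frame of tray between -0.067 and 0.067 m), for 0.1 s.
At the end, for the whole second after the job is handed in: The lid lies top up on the tray's floor (within 6 mm of it, tilted less than 0.1 rad); the funnel sits upright in the jar's mouth (centred within 6 mm, tilted less than 0.15 rad, its lower end 20 to 34 mm below the rim); the jar stands in its well; all released and at rest (all of step 2 and horizontal distance between funnel and jar_mouth below 0.006 m and angle between funnel's own z axis and vertical below 0.15 rad and z of funnel in the frame of jar_mouth between -0.034 and -0.02 m and height (world z) of jar below 0.008 m and angle between jar's own z axis and vertical below 0.06 rad and linear speed of each of lid, funnel, jar below 0.02 m/s); the robot touches nothing.
It fails at once if the jar is lifted 25 mm or more in its well (height (world z) of jar above 0.028 m).
It fails at once if the lid is dropped (falls free from more than about 3 cm) (linear speed of lid above 0.8 m/s and contact force between lid and the fingers below 0.05 N).
It fails at once if the funnel is dropped (falls free from more than about 3 cm) (linear speed of funnel above 0.8 m/s and contact force between funnel and the fingers below 0.05 N).
It fails at once if a bystander is shifted more than 3 cm (distance of any of short_jar_a, short_jar_b, butter, dish, tub, tin, carton from where it was at the start of the episode above 0.03 m).
It also fails if it takes over 72 s, if anything falls off the work surface, if the arm or the gripper's body presses on something with over 40 N, if the wrist force passes 120 N, or if a joint passes its speed limit or range.

## Robot

A 6-joint arm with a two-finger parallel gripper is mounted at the origin on the work surface. World frame = base frame: x ahead of the robot, y to its left, z up, the work surface at z = 0. Lengths are in m, angles in degrees, forces in N, time in s.
With the tool pointing down it reaches from about 0.4 to 0.825 m from the base axis. Payload 7 kg.
Tool frame: the origin (TCP) lies midway between the tips of the shut fingers; the grasp point (between the pads) lies 19 mm behind it; z points along the fingers, y is the direction in which the jaws open and shut (so a half turn about z gives the same grasp; the last joint's range is limited). The gripper opens to 88 mm and grips with 3 to 60 N. Pads are 19 mm wide; open, the fingers measure 130 mm over their backs; the gripper's body (78 mm by 193 mm) begins 47 mm behind the grasp point.
Start: joints at [-46.977, 20.546, 0.682, 0, -70.136, -16.507], TCP at [0.301, -0.604, 0.227] pointing down, gripper open.
Joint ranges: [-176.03, 176.03], [-82.01, 121.73], [-58.28, 71.71], [-173.87, 95.51], [-174.79, -0.11], [-173.66, 173.66]. Speed limits (degrees/s): [136.94, 136.94, 172.46, 180, 180, 180].

## Interface

Orientations are given as [roll, pitch, yaw] about the fixed x, y, z axes, in that order (R = Rz(yaw) Ry(pitch) Rx(roll)).
In Python, from plant import ctrl, snapshot gives the robot as it stands.
- The arm moves only by the shell command python3 -m pendant 'ROWS'. ROWS is JSON, a list of rows, each a list of 7 numbers: the shift along the tool's x, y, z in m, then the turn, a rotation vector about the tool's x, y, z in rad, then the opening, from -1 (shut) to 1 (fully open), so that 0 is half open. In form: [[x, y, z, ax, ay, az, jaw], ...]. A call has 1 to 12 rows; each row is the pose to reach, as a shift and turn from the pose commanded when the call began, along the tool's axes at that moment; what a row does not reach only later rows make up. A row lasts 1/8 s, in which the tool goes at most 62.5 mm and 10.7 degrees, less where a joint would pass 70% of its speed; a pose out of reach is approached as far as the arm can. A call with a gripper value outside its range is refused whole. The fingers move at their own pace and stop on an object; the grip force is fixed at half the most. Time passes only in rows, so rows that repeat a pose let the fingers close. It gives the time, the measured TCP pose, the force and the opening at its end, in the units of the state.
- ctrl.get_obs(): the state, without advancing time (a new reading comes with each control period).
- snapshot(name): name is "side" or "top"; returns a dict with "image" (420x560x3 uint8, blue, green, red), "mtx" (3x3 intrinsics, pixels), "k1" (the pictures are not rectified: a ray, as slopes to the right and down, at radius r is drawn at 1 + k1 r^2 times it, then the intrinsics apply), "eye" and "attitude" of the camera in the world. Camera axes: x right, y up, looking along -z (the intrinsics and any distortion apply to the point x, -y, -z); pixel columns grow to the right and rows downward; lengths in m; the calibration is good to about 2 mm. A picture is of the moment at which its call begins. There is no depth.
- ctrl.close_job(): hands the job in, once; it reports no verdict.
The state is a dict: "clock": time; "joint_pos": joint angles; "qvel": joint speeds; "tau": joint torques, N m; "tool_pos": TCP position; "orientation": TCP orientation; "force": force on the tool from outside, world axes, zero at the start; "moment": the same for the moment, N m; "opening": finger opening in m.
Only numpy, scipy, OpenCV 4.12 (cv2) and the standard library are available. Lean on these libraries where they do the work, as an engineer would, in place of code of your own. Each camera call takes 0.05 s, during which the arm holds its last target.

## Working session

There is one attempt and no reset: what is moved stays moved. The work goes in short steps, Python scripts to look and compute and a shell command to move; the robot and the scene stay as the last step left them, time stands still between calls to the robot, and variables do not carry over. Pictures are saved under pics/ and viewed, and the job is handed in when it is done.

```bash
mkdir -p pics; ls; cat > h.py <<'E'
import numpy as np, cv2
from plant import ctrl, snapshot
def snap(n,f):
    s=snapshot(n); cv2.imwrite('pics/'+f,s['image']); return s
def ray(s,u,v):
    K=np.array(s['mtx']); xd=np.array([(u-K[0,2])/K[0,0],(v-K[1,2])/K[1,1]])
    x=xd.copy()
    for _ in range(30): x=xd/(1+s['k1']*(x@x))
    return R(s)@np.array([x[0],-x[1],-1])
def R(s):
    from scipy.spatial.transform import Rotation as Ro
    a=np.array(s['attitude'],float)
    if a.shape==(3,3): return a
    return Ro.from_euler('xyz',a,degrees=True).as_matrix()
def plane(s,u,v,z):
    d=ray(s,u,v); e=np.array(s['eye']); return e+d*(z-e[2])/d[2]
def proj(s,p):
    q=R(s).T@(np.array(p)-s['eye']); x=np.array([q[0],-q[1]])/-q[2]; x=x*(1+s['k1']*(x@x)); K=np.array(s['mtx'])
    return x*[K[0,0],K[1,1]]+[K[0,2],K[1,2]]
E
python3 - <<'E'
from h import *
for n in('top','side'):
    s=snap(n,n+'0.png'); print({k:v for k,v in s.items() if k!='image'})
print(ctrl.get_obs())
E
```

```text
pics
{'mtx': array([[444.93886695,   0.        , 279.96767393],
       [  0.        , 444.93886695, 208.75024079],
       [  0.        ,   0.        ,   1.        ]]), 'k1': 0.044543204584606505, 'eye': array([ 0.48799944, -0.01454331,  1.08109767]), 'attitude': array([ 5.57083178e+00, -8.32521086e-02, -8.97089717e+01])}
{'mtx': array([[418.88262805,   0.        , 279.56839818],
       [  0.        , 418.88262805, 212.09110451],
       [  0.        ,   0.        ,   1.        ]]), 'k1': -0.12729974032715063, 'eye': array([0.39350841, 0.67948025, 0.77564485]), 'attitude': array([  46.74578109,   -1.12014645, -165.60210261])}
{'clock': 0.1, 'joint_pos': array([-4.69779681e+01,  2.05861954e+01,  6.38882507e-01, -1.58900475e-02,
       -7.01360213e+01, -1.65045619e+01]), 'qvel': array([-0.00419061, -0.04207163,  0.1848683 ,  0.14206532,  0.04842452,
       -0.01239764]), 'tau': array([-1.34883878e-03, -5.84162271e+01,  2.93753332e+01,  7.01554388e+00,
        1.01957854e-02, -5.87457703e-05]), 'tool_pos': array([ 0.301114  , -0.60362831,  0.22573394]), 'orientation': array([ 1.79915855e+02, -9.35342681e-03, -1.53487933e+02]), 'force': array([-0.14173202, -0.95509291, -0.05377047]), 'moment': array([0.02699437, 0.0077495 , 0.05661502]), 'opening': 0.0877547555454659}
```

View pics/top0.png

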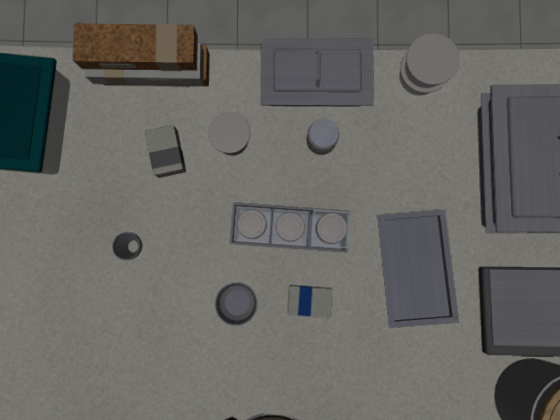

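View pics/side0.png

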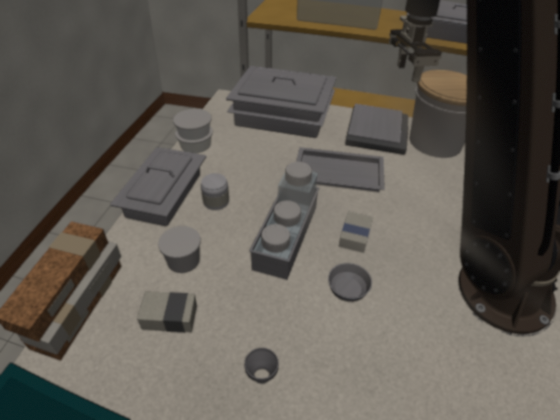

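The top view shows the three lids at (252,223), (290,226) and (332,228). In the side view the tall jar is the one farthest away, which makes it the right-hand lid in the top view, nearest the tray at (417,268). The funnel is at (127,245). Next I'll measure these.

```bash
python3 - <<'E'
import cv2,numpy as np
t=cv2.imread('pics/top0.png');s=cv2.imread('pics/side0.png')
a=cv2.resize(t[195:255,225:355],None,fx=6,fy=6,interpolation=cv2.INTER_CUBIC)
cv2.imwrite('pics/c1.png',a)
b=cv2.resize(t[215:275,97:157],None,fx=6,fy=6,interpolation=cv2.INTER_CUBIC)
c=cv2.resize(s[340:400,230:290],None,fx=6,fy=6,interpolation=cv2.INTER_CUBIC)
cv2.imwrite('pics/c2.png',cv2.convertScaleAbs(np.hstack([b,c]),alpha=1.5))
E
```

```text
(no output)
```

View pics/c1.png

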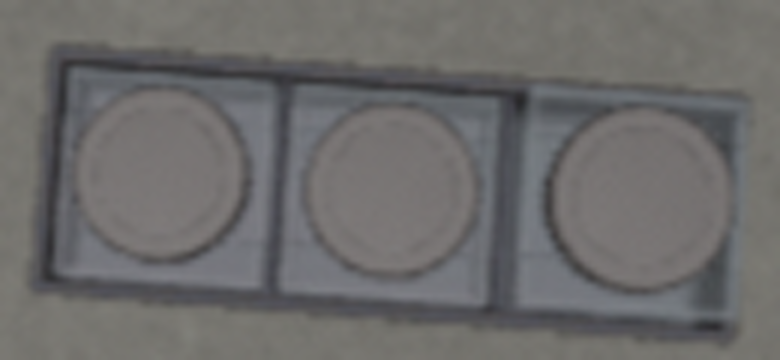

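View pics/c2.png

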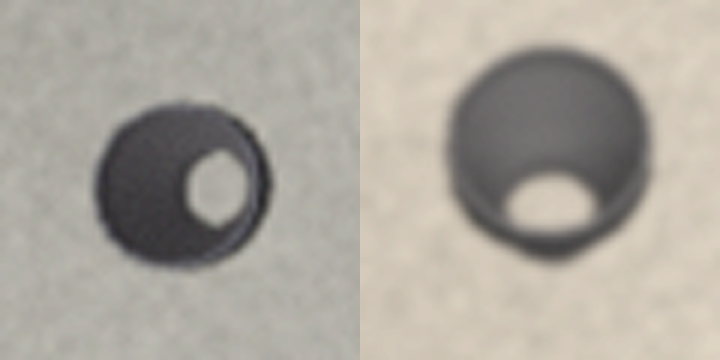

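```bash
cat >> h.py <<'E'
def lidmask(im):
    f=cv2.GaussianBlur(im,(3,3),0).astype(int); b,g,r=f[...,0],f[...,1],f[...,2]
    return f
E
python3 - <<'E'
from h import *
import json
st=snapshot('top'); ss=snapshot('side')
im=st['image'].astype(int)
for p in [(332,228),(345,212),(318,228),(290,226),(252,223),(300,260)]: print(p,im[p[1],p[0]])
m=((im[...,2]-im[...,0]>-6)&(im.sum(2)>250)).astype(np.uint8); 
roi=np.zeros_like(m); roi[205:247,236:350]=m[205:247,236:350]
roi=cv2.morphologyEx(roi,cv2.MORPH_OPEN,np.ones((3,3),np.uint8))
cs,_=cv2.findContours(roi,cv2.RETR_EXTERNAL,cv2.CHAIN_APPROX_NONE)
for c in cs:
    if cv2.contourArea(c)<300: continue
    e=cv2.fitEllipse(c); print('lid',e,cv2.contourArea(c),plane(st,*e[0],.154),plane(st,*e[0],.099))
# side ellipses tall lid
s2=ss['image'].astype(int); 
cv2.imwrite('pics/c3.png',cv2.convertScaleAbs(cv2.resize(ss['image'][150:280,240:330],None,fx=6,fy=4.6*1.3,interpolation=cv2.INTER_CUBIC)[:600],alpha=1.3))
for c,z in (((127.0-.05,245.8-.05),.058),):
    print('funnel top',plane(st,*c,z))
print('funnel side',plane(ss,230+550/6-.4,340+140/6-.4,.058))
for z in(0.058,):
    for x,y in [(plane(st,126.95,245.75,.058)[0],plane(st,126.95,245.75,.058)[1])]:
        th=np.linspace(0,6.28,5)[:4]
        print([((proj(ss,(x+.032*np.cos(a),y+.032*np.sin(a),z))-[230,340])*6).round() for a in np.linspace(0,6.28,9)])
E
```

```text
(332, 228) [115 115 118]
(345, 212) [116 111 107]
(318, 228) [116 117 121]
(290, 226) [117 118 122]
(252, 223) [117 118 122]
(300, 260) [111 118 119]
lid ((332.0548400878906, 227.7803497314453), (29.476953506469727, 31.004573822021484), 116.22417449951172) 708.0 [ 0.53915619 -0.12416953  0.154     ] [ 0.54219106 -0.1306731   0.099     ]
lid ((289.7372741699219, 226.47576904296875), (29.06117820739746, 29.29070281982422), 119.6920394897461) 666.0 [ 0.54139961 -0.03599215  0.154     ] [ 0.54456757 -0.0372646   0.099     ]
lid ((250.80548095703125, 223.26332092285156), (28.231359481811523, 30.131614685058594), 66.68647003173828) 665.0 [0.54769323 0.04525201 0.154     ] [0.55123456 0.04879937 0.099     ]
funnel top [0.501286   0.33263812 0.058     ]
funnel side [0.39527744 0.30808139 0.058     ]
[array([ 92., 102.]), array([ 99., 176.]), array([163., 222.]), array([244., 213.]), array([293., 153.]), array([283.,  81.]), array([220.,  37.]), array([143.,  46.]), array([ 92., 102.])]
```

View pics/c3.png

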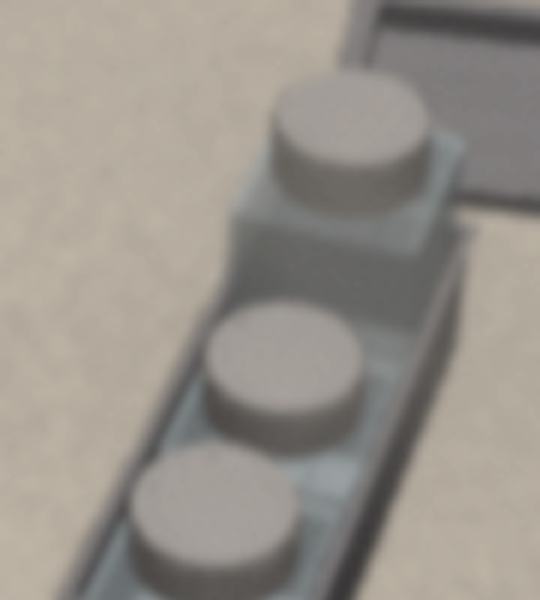

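```bash
python3 - <<'E'
from h import *
ss=snapshot('side'); st=snapshot('top')
def pts(c,r,z,o,sx,sy): return [tuple(np.round(((proj(ss,(c[0]+r*np.cos(a),c[1]+r*np.sin(a),z))-o+.5)*[sx,sy])).astype(int)) for a in np.linspace(0,2*np.pi,60)]
im=cv2.resize(ss['image'][150:250,260:320],None,fx=6,fy=6,interpolation=cv2.INTER_CUBIC)
cv2.polylines(im,[np.array(pts((.5392,-.1242),.033,.154,[260,150],6,6),np.int32)],1,(0,0,255),1)
im2=cv2.resize(ss['image'][330:430,230:290],None,fx=6,fy=6,interpolation=cv2.INTER_CUBIC)
cv2.polylines(im2,[np.array(pts((.5013,.3326),.032,.058,[230,330],6,6),np.int32)],1,(0,0,255),1)
cv2.imwrite('pics/c4.png',np.hstack([im,im2]))
c=(260+ 0,0)
# tray corners top
cv2.imwrite('pics/c5.png',cv2.resize(st['image'][200:335,370:465],None,fx=4.4,fy=4.4,interpolation=cv2.INTER_CUBIC))
E
```

```text
Traceback (most recent call last):
ValueError: all the input array dimensions except for the concatenation axis must match exactly, but along dimension 0, the array at index 0 has size 600 and the array at index 1 has size 540
```

```bash
python3 - <<'E'
from h import *
ss=cv2.imread('pics/side0.png'); 
s=snapshot('side'); st=snapshot('top')
def pts(c,r,z,o,k): return np.array([np.round(((proj(s,(c[0]+r*np.cos(a),c[1]+r*np.sin(a),z))-o+.5)*k)) for a in np.linspace(0,2*np.pi,60)],np.int32)
im=cv2.resize(s['image'][150:240,260:320],None,fx=6,fy=6,interpolation=cv2.INTER_CUBIC)
cv2.polylines(im,[pts((.5392,-.1242),.033,.154,[260,150],6)],1,(0,0,255),1)
im2=cv2.resize(s['image'][320:410,230:290],None,fx=6,fy=6,interpolation=cv2.INTER_CUBIC)
cv2.polylines(im2,[pts((.5013,.3326),.032,.058,[230,320],6)],1,(0,0,255),1)
cv2.imwrite('pics/c4.png',np.hstack([im,im2]))
cv2.imwrite('pics/c5.png',cv2.resize(st['image'][200:335,370:465],None,fx=4.4,fy=4.4,interpolation=cv2.INTER_CUBIC))
E
```

```text
(no output)
```

View pics/c4.png

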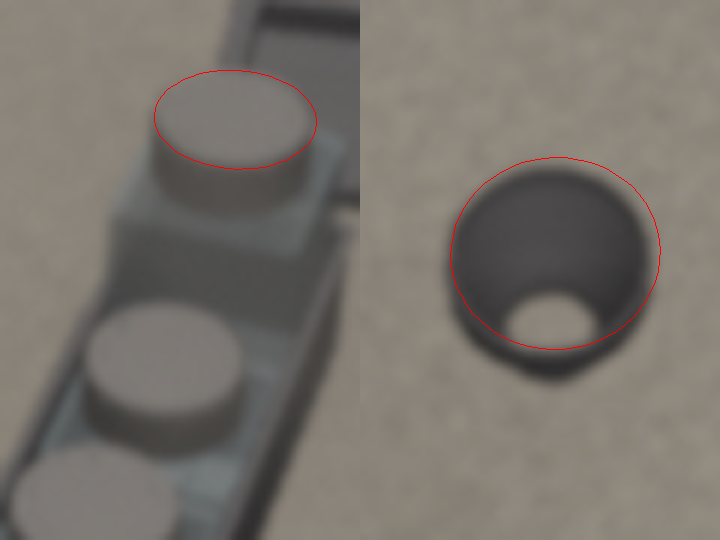

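View pics/c5.png

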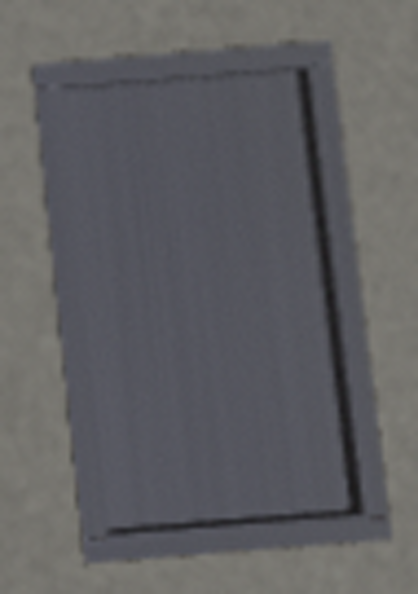

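```bash
cat >> h.py <<'E'
from scipy.spatial.transform import Rotation as Ro
def delta(p,yaw):
    "tool-frame shift and rotvec to reach p, tool straight down at yaw"
    o=ctrl.get_obs(); T=Ro.from_euler('xyz',o['orientation'],degrees=True)
    D=Ro.from_euler('xyz',[180,0,yaw],degrees=True)
    print('at',np.round(o['tool_pos'],4),np.round(o['orientation'],2),'J6',round(o['joint_pos'][5],1),'J1',round(o['joint_pos'][0],1),'t',o['clock'],'F',np.round(o['force'],1),'op',round(o['opening'],4))
    print('shift',np.round(T.inv().apply(np.array(p)-o['tool_pos']),4),'rot',np.round((T.inv()*D).as_rotvec(),4))
E
python3 - <<'E'
from h import *
st=snapshot('top')
P=[plane(st,370+(u)/4.4-.4,200+v/4.4-.4,.022) for u,v in((34,65),(330,42),(390,540),(85,563))]
c=np.mean(P,0); print(np.round(P,4),c, np.linalg.norm(P[0]-P[1]),np.linalg.norm(P[1]-P[2]))
d=P[2]-P[1]+P[3]-P[0]; print('x axis',np.degrees(np.arctan2(d[1],d[0])))
delta((.539,-.124,.227),-265)
E
python3 -m pendant '[[0,0,0,0,0,0.1,1]]'
python3 -c "
from h import *
delta((.539,-.124,.227),-265)"
```

```text
[[ 0.579  -0.2478  0.022 ]
 [ 0.5924 -0.4071  0.022 ]
 [ 0.3296 -0.4292  0.022 ]
 [ 0.3159 -0.2696  0.022 ]] [ 0.4542177  -0.33840331  0.022     ] 0.15990889001766076 0.2637711653842128
x axis -175.233971014296
at [ 0.3013 -0.604   0.2265] [ 179.99   -0.   -153.49] J6 -16.5 J1 -47.0 t 0.45 F [-0.3  0.3  0. ] op 0.088
shift [-0.427   0.3234 -0.0005] rot [ 1.0000e-04 -2.0000e-04  1.9463e+00]
clock: 0.57
tool_pos: [0.3013, -0.604, 0.2266]
orientation: [-180.0, 0.0, -159.3]
force: [-0.8, 0.1, 0.0]
opening: 0.0877
at [ 0.3013 -0.604   0.2266] [-180.      0.   -159.32] J6 -22.3 J1 -47.0 t 0.575 F [-0.8  0.1  0. ] op 0.0877
shift [-0.3918  0.3651 -0.0004] rot [0.     0.     1.8445]
```

```bash
python3 -m pendant '[[-0.033,0.030,0,0,0,0.154,1],[-0.066,0.061,0,0,0,0.308,1],[-0.098,0.091,0,0,0,0.461,1],[-0.131,0.122,0,0,0,0.615,1],[-0.163,0.152,0,0,0,0.769,1],[-0.196,0.183,0,0,0,0.922,1],[-0.229,0.213,0,0,0,1.076,1],[-0.261,0.243,0,0,0,1.230,1],[-0.294,0.274,0,0,0,1.383,1],[-0.327,0.304,0,0,0,1.537,1],[-0.359,0.335,0,0,0,1.691,1],[-0.392,0.365,0,0,0,1.844,1]]'
python3 -c "
from h import *
delta((.539,-.124,.130),-265)
snap('side','s1.png');snap('top','t1.png')"
```

```text
clock: 2.08
tool_pos: [0.5397, -0.149, 0.2253]
orientation: [179.6, -2.7, 97.8]
force: [0.8, -0.0, -0.2]
opening: 0.0874
at [ 0.5397 -0.149   0.2253] [179.6   -2.72  97.8 ] J6 -173.7 J1 2.6 t 2.075 F [ 0.8 -0.  -0.2] op 0.0874
shift [0.0203 0.002  0.0964] rot [ 0.0059 -0.0477  0.0486]
```

View pics/s1.png

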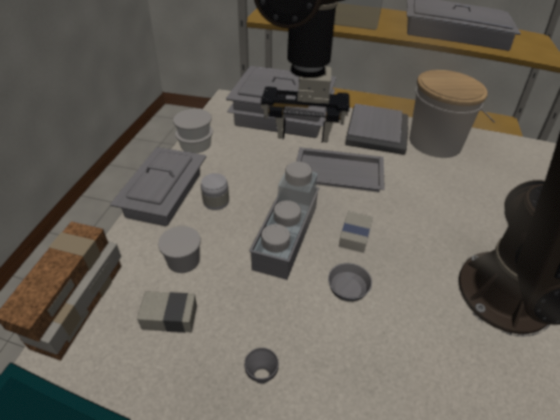

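```bash

python3 -c "
from h import *
print(ctrl.get_obs()['joint_pos'])
delta((.539,-.124,.22),113)"
```

```text
[   2.42455314   10.47743071  -12.23480291   -2.99383943  -67.18690391
 -173.53575206]
at [ 0.5409 -0.1506  0.2245] [179.62  -2.74  97.74] J6 -173.5 J1 2.4 t 2.175 F [-0.6  0.9 -0.7] op 0.0878
shift [0.0264 0.0017 0.0058] rot [ 0.013  -0.0466 -0.2665]
```

```bash

python3 -m pendant '[[0,0,0,0,0,-0.13,1],[0.013,0.001,0.003,0.006,-0.023,-0.266,1],[0.026,0.002,0.005,0.013,-0.046,-0.266,1],[0.026,0.002,0.005,0.013,-0.046,-0.266,1]]'
python3 -c "
from h import *
delta((.539,-.124,.18),113)"
```

```text
clock: 2.68
tool_pos: [0.5371, -0.1252, 0.2209]
orientation: [-179.9, 0.0, 112.9]
force: [-0.0, 0.1, 0.6]
opening: 0.0875
at [ 0.5371 -0.1252  0.2209] [-1.7993e+02  4.0000e-02  1.1291e+02] J6 -164.4 J1 7.3 t 2.675 F [-0.   0.1  0.6] op 0.0875
shift [0.0004 0.0023 0.0409] rot [-0.0012  0.0007 -0.0015]
```

```bash

python3 -m pendant '[[0,0.002,0.020,-0.001,0.001,-0.001,1],[0,0.002,0.041,-0.001,0.001,-0.001,1],[0,0.002,0.060,-0.001,0.001,-0.001,1],[0,0.002,0.060,-0.001,0.001,-0.001,1]]'
python3 -c "
from h import *
delta((.539,-.124,.130),113)
s=snap('top','t2.png')
cv2.imwrite('pics/t2c.png',cv2.resize(s['image'][170:290,230:390],None,fx=5,fy=5))
s=snap('side','s2.png')
cv2.imwrite('pics/s2c.png',cv2.resize(s['image'][100:220,220:380],None,fx=5,fy=5))"
```

```text
clock: 3.18
tool_pos: [0.5383, -0.1255, 0.1598]
orientation: [-179.9, -0.1, 112.9]
force: [-0.6, 0.8, 0.5]
opening: 0.0877
at [ 0.5383 -0.1255  0.1598] [-1.7986e+02 -1.0000e-01  1.1286e+02] J6 -164.2 J1 7.1 t 3.175 F [-0.6  0.8  0.5] op 0.0877
shift [0.0011 0.0013 0.0298] rot [-0.0024 -0.0018 -0.0024]
```

View pics/t2c.png

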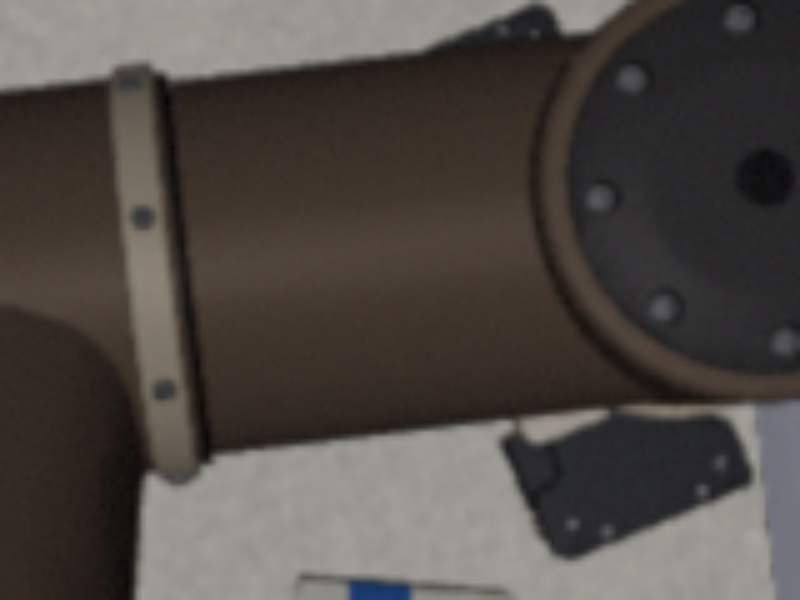

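View pics/s2c.png

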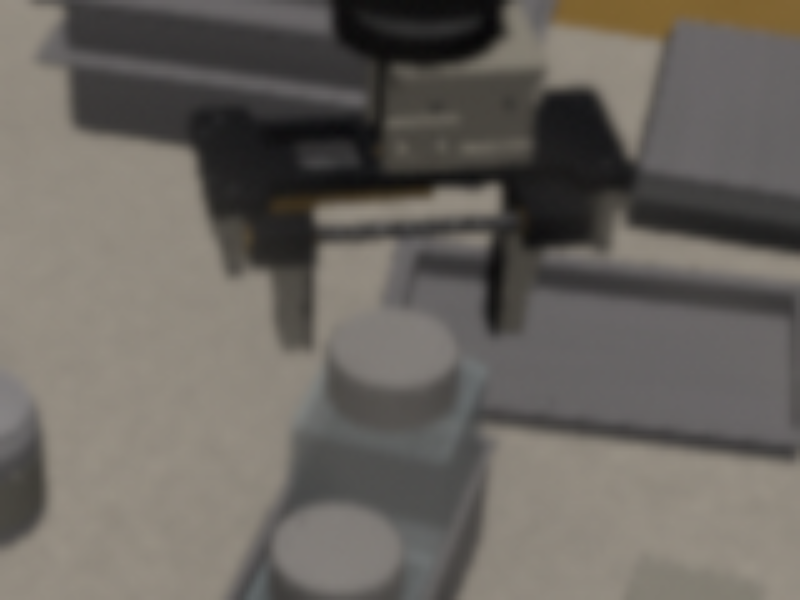

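The side view shows the fingers straddling the lid, with tips at about (279,169) and (321,167) and the lid between them. The arm blocks the top camera here. Going down and gripping.

```bash

python3 -m pendant '[[0.001,0.001,0.010,-0.002,-0.002,-0.002,1],[0.001,0.001,0.020,-0.002,-0.002,-0.002,1],[0.001,0.001,0.030,-0.002,-0.002,-0.002,1],[0.001,0.001,0.030,-0.002,-0.002,-0.002,1],[0.001,0.001,0.030,-0.002,-0.002,-0.002,-1],[0.001,0.001,0.030,-0.002,-0.002,-0.002,-1],[0.001,0.001,0.030,-0.002,-0.002,-0.002,-1],[0.001,0.001,0.030,-0.002,-0.002,-0.002,-1],[0.001,0.001,0.030,-0.002,-0.002,-0.002,-1]]'
python3 -c "
from h import *
delta((.539,-.124,.130),113)"
```

```text
clock: 4.4
tool_pos: [0.5402, -0.1235, 0.1312]
orientation: [179.8, 0.1, 113.0]
force: [-0.7, 0.7, 2.3]
opening: 0.0656
at [ 0.5402 -0.1235  0.1312] [1.7985e+02 9.0000e-02 1.1303e+02] J6 -164.4 J1 7.4 t 4.4 F [-0.7  0.7  2.3] op 0.0656
shift [ 0.     -0.0013  0.0012] rot [0.0027 0.0015 0.0006]
```

```bash

python3 -m pendant '[[0,0,-0.0002,0,0,-0.18,-1],[0,0,-0.0004,0,0,-0.36,-1],[0,0,-0.0006,0,0,-0.54,-1],[0,0,-0.0009,0,0,-0.72,-1],[0,0,-0.0011,0,0,-0.90,-1],[0,0,-0.0013,0,0,-1.08,-1],[0,0,-0.0015,0,0,-1.26,-1],[0,0,-0.0017,0,0,-1.44,-1],[0,0,-0.0019,0,0,-1.62,-1],[0,0,-0.0021,0,0,-1.80,-1],[0,0,-0.0024,0,0,-1.98,-1],[0,0,-0.0026,0,0,-2.16,-1]]'
python3 -c "
from h import *
delta((.539,-.124,.130),113)"
```

```text
clock: 5.9
tool_pos: [0.5401, -0.1235, 0.1335]
orientation: [-179.9, 0.1, -122.9]
force: [0.1, -0.2, -0.4]
opening: 0.0658
at [ 0.5401 -0.1235  0.1335] [-1.7987e+02  7.0000e-02 -1.2288e+02] J6 -40.3 J1 7.4 t 5.9 F [ 0.1 -0.2 -0.4] op 0.0658
shift [0.001  0.0006 0.0035] rot [0.     0.0032 2.1663]
```

```bash

python3 -m pendant '[[0,0,-0.0002,0,0,-0.18,-1],[0,0,-0.0004,0,0,-0.36,-1],[0,0,-0.0006,0,0,-0.54,-1],[0,0,-0.0009,0,0,-0.72,-1],[0,0,-0.0011,0,0,-0.90,-1],[0,0,-0.0013,0,0,-1.08,-1],[0,0,-0.0015,0,0,-1.26,-1],[0,0,-0.0017,0,0,-1.44,-1],[0,0,-0.0019,0,0,-1.62,-1],[0,0,-0.0021,0,0,-1.80,-1],[0,0,-0.0024,0,0,-1.98,-1],[0,0,-0.0026,0,0,-2.16,-1]]'
python3 -m pendant '[[0,0,-0.0002,0,0,-0.18,-1],[0,0,-0.0004,0,0,-0.36,-1],[0,0,-0.0006,0,0,-0.54,-1],[0,0,-0.0009,0,0,-0.72,-1],[0,0,-0.0011,0,0,-0.90,-1],[0,0,-0.0013,0,0,-1.08,-1],[0,0,-0.0013,0,0,-1.08,-1]]'
python3 -c "
from h import *
delta((.539,-.124,.130),113)
s=snap('side','s3.png')
cv2.imwrite('pics/s3c.png',cv2.resize(s['image'][100:220,220:380],None,fx=5,fy=5))"
```

```text
clock: 7.4
tool_pos: [0.5398, -0.1235, 0.136]
orientation: [180.0, -0.1, 0.9]
force: [0.2, 0.4, -0.4]
opening: 0.0655
clock: 8.28
tool_pos: [0.5399, -0.1235, 0.1373]
orientation: [179.9, -0.1, 62.4]
force: [0.4, -0.3, -0.0]
opening: 0.0657
at [ 0.5399 -0.1235  0.1373] [ 1.7987e+02 -5.0000e-02  6.2350e+01] J6 144.9 J1 7.4 t 8.275 F [ 0.4 -0.3 -0. ] op 0.0657
shift [-0.0009 -0.0006  0.0073] rot [ 2.50e-03  1.00e-04 -8.84e-01]
```

View pics/s3c.png

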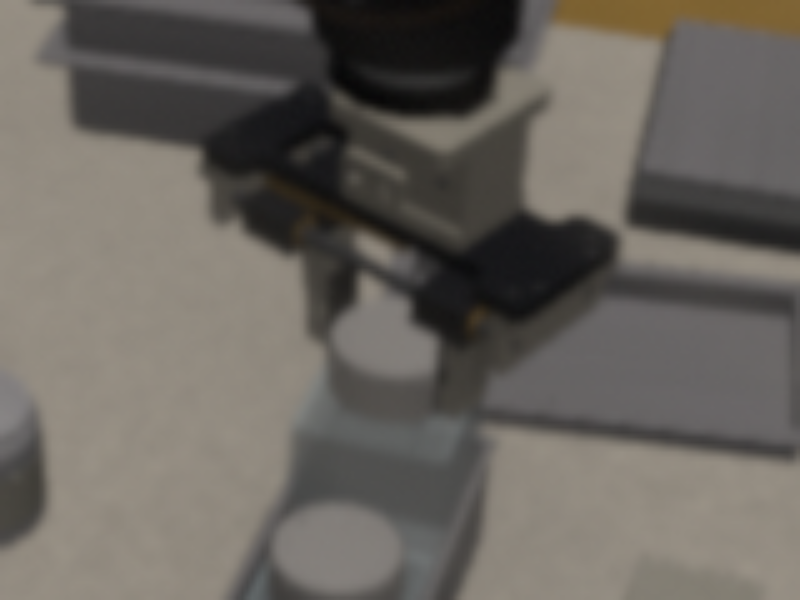

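The lid turned with the fingers: its top rim is now at about (297,161), roughly 1.5 px higher than before. 309° are done, so I'll release, turn back and regrip.

```bash

python3 -m pendant '[[0,0,0,0,0,0,1],[0,0,0,0,0,0,1],[0,0,0,0,0,0.03,1],[0,0,0,0,0,0.2,1],[0,0,0,0,0,0.38,1],[0,0,0,0,0,0.56,1],[0,0,0,0,0,0.74,1],[0,0,0,0,0,0.92,1],[0,0,0,0,0,1.10,1],[0,0,0,0,0,1.28,1],[0,0,0,0,0,1.46,1],[0,0,0,0,0,1.64,1]]'
python3 -m pendant '[[0,0,0,0,0,0.18,1],[0,0,0,0,0,0.36,1],[0,0,0,0,0,0.54,1],[0,0,0,0,0,0.72,1],[0,0,0,0,0,0.90,1],[0,0,0,0,0,1.08,1],[0,0,0,0,0,1.26,1],[0,0,0,0,0,1.44,1],[0,0,0,0,0,1.62,1],[0,0,0,0,0,1.80,1],[0,0,0,0,0,1.98,1],[0,0,0,0,0,2.16,1]]'
python3 -m pendant '[[0,0,0,0,0,0.18,1],[0,0,0,0,0,0.36,1],[0,0,0,0,0,0.54,1],[0,0,0,0,0,0.72,1],[0,0,0,0,0,0.90,1],[0,0,0,0,0,1.08,1],[0,0,0,0,0,1.08,1],[0,0,0,0,0,1.08,-1],[0,0,0,0,0,1.08,-1],[0,0,0,0,0,1.08,-1],[0,0,0,0,0,1.08,-1],[0,0,0,0,0,1.08,-1]]'
python3 -c "
from h import *
delta((.5399,-.1235,.137),140)"
```

```text
clock: 9.82
tool_pos: [0.54, -0.1235, 0.1374]
orientation: [-179.9, -0.1, -32.0]
force: [0.4, -0.9, 0.2]
opening: 0.0874
clock: 11.32
tool_pos: [0.54, -0.1235, 0.1375]
orientation: [-179.9, 0.1, -155.7]
force: [-0.1, -0.2, 0.3]
opening: 0.0877
clock: 12.82
tool_pos: [0.54, -0.1235, 0.1375]
orientation: [179.9, 0.1, 142.8]
force: [-0.5, 0.6, 0.5]
opening: 0.0655
at [ 0.54   -0.1235  0.1375] [1.7992e+02 1.3000e-01 1.4283e+02] J6 -134.6 J1 7.4 t 12.825 F [-0.5  0.6  0.5] op 0.0655
shift [ 0.0001 -0.      0.0004] rot [0.0014 0.0022 0.0494]
```

```bash

python3 -m pendant '[[0,0,-0.0002,0,0,-0.18,-1],[0,0,-0.0004,0,0,-0.36,-1],[0,0,-0.0006,0,0,-0.54,-1],[0,0,-0.0009,0,0,-0.72,-1],[0,0,-0.0011,0,0,-0.90,-1],[0,0,-0.0013,0,0,-1.08,-1],[0,0,-0.0015,0,0,-1.26,-1],[0,0,-0.0017,0,0,-1.44,-1],[0,0,-0.0019,0,0,-1.62,-1],[0,0,-0.0021,0,0,-1.80,-1],[0,0,-0.0024,0,0,-1.98,-1],[0,0,-0.0026,0,0,-2.16,-1]]'
python3 -m pendant '[[0,0,-0.0002,0,0,-0.18,-1],[0,0,-0.0004,0,0,-0.36,-1],[0,0,-0.0006,0,0,-0.54,-1],[0,0,-0.0009,0,0,-0.72,-1],[0,0,-0.0011,0,0,-0.90,-1],[0,0,-0.0013,0,0,-1.08,-1],[0,0,-0.0015,0,0,-1.26,-1],[0,0,-0.0017,0,0,-1.44,-1],[0,0,-0.0019,0,0,-1.62,-1],[0,0,-0.0021,0,0,-1.80,-1],[0,0,-0.0024,0,0,-1.98,-1],[0,0,-0.0026,0,0,-2.16,-1]]'
python3 -m pendant '[[0,0,-0.002,0,0,-0.18,-1],[0,0,-0.004,0,0,-0.36,-1],[0,0,-0.006,0,0,-0.36,-1],[0,0,-0.008,0,0,-0.36,-1],[0,0,-0.008,0,0,-0.36,-1]]'
python3 -c "
from h import *
delta((.5399,-.1235,.2),140)
s=snap('side','s4.png')
cv2.imwrite('pics/s4c.png',cv2.resize(s['image'][100:220,220:380],None,fx=5,fy=5))"
```

```text
clock: 14.32
tool_pos: [0.5402, -0.1236, 0.1402]
orientation: [-179.8, -0.0, -93.1]
force: [0.3, -0.1, -0.1]
opening: 0.0656
clock: 15.82
tool_pos: [0.5402, -0.1235, 0.1428]
orientation: [179.9, -0.1, 30.7]
force: [0.6, 0.4, 0.7]
opening: 0.0657
clock: 16.45
tool_pos: [0.54, -0.1235, 0.1508]
orientation: [179.9, -0.1, 50.8]
force: [-0.1, 0.1, -0.2]
opening: 0.066
at [ 0.54   -0.1235  0.1508] [ 1.7987e+02 -8.0000e-02  5.0840e+01] J6 133.4 J1 7.4 t 16.45 F [-0.1  0.1 -0.2] op 0.066
shift [ 0.      0.     -0.0492] rot [ 2.9000e-03  6.0000e-04 -1.5562e+00]
```

View pics/s4c.png

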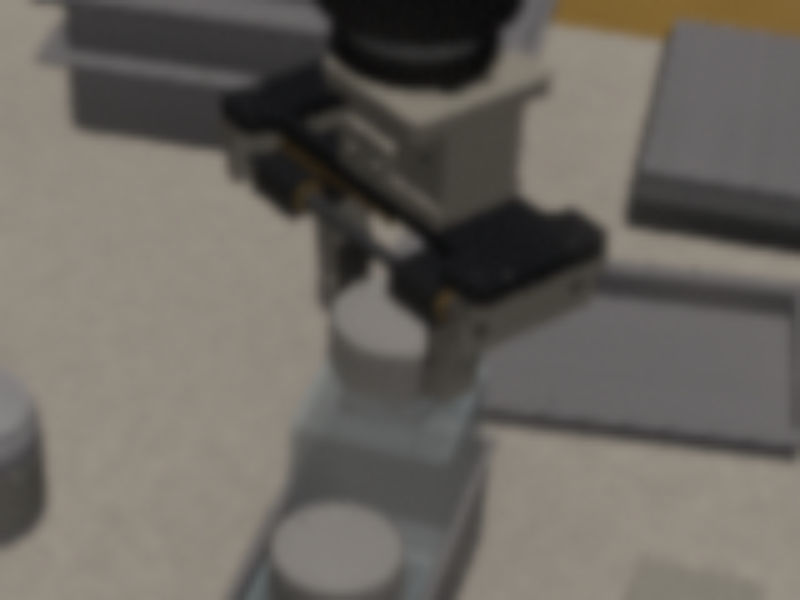

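```bash

python3 -m pendant '[[0,0,-0.010,0,0,0,-1],[0,0,-0.025,0,0,0.1,-1],[0,0,-0.040,0,0,0.2,-1],[0,0,-0.055,0,0,0.3,-1],[0,0,-0.070,0,0,0.4,-1],[0,0,-0.070,0,0,0.5,-1],[0,0,-0.070,0,0,0.5,-1]]'
python3 -c "
from h import *
delta((.454,-.338,.22),-85)
s=snap('side','s5.png')
cv2.imwrite('pics/s5c.png',cv2.resize(s['image'][60:210,220:380],None,fx=4,fy=4))"
```

```text
clock: 17.38
tool_pos: [0.5398, -0.1235, 0.2213]
orientation: [179.9, -0.2, 22.3]
force: [0.5, 0.3, -0.5]
opening: 0.0654
at [ 0.5398 -0.1235  0.2213] [ 1.7992e+02 -1.7000e-01  2.2330e+01] J6 104.9 J1 7.4 t 17.375 F [ 0.5  0.3 -0.5] op 0.0654
shift [-0.1609  0.1658  0.0011] rot [-1.7000e-03 -3.4000e-03  1.8732e+00]
```

View pics/s5c.png

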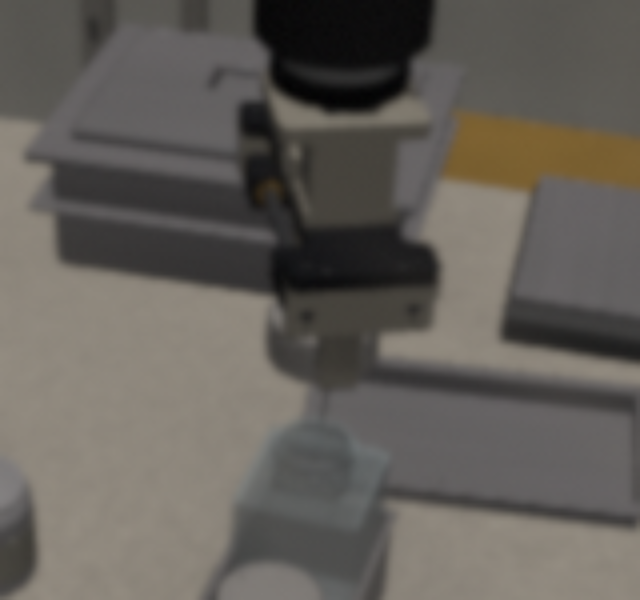

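The lid is clear of the neck: the open mouth shows at about (299,170) and the jar is still in its well. Carrying the lid to the tray.

```bash

python3 -m pendant '[[-0.010,0.010,0,0,0,0.14,-1],[-0.025,0.026,0,0,0,0.30,-1],[-0.042,0.043,0,0,0,0.46,-1],[-0.060,0.062,0,0,-0.001,0.62,-1],[-0.078,0.081,0,0,-0.001,0.78,-1],[-0.096,0.099,0,0,-0.001,0.94,-1],[-0.114,0.118,0.001,0,-0.002,1.10,-1],[-0.130,0.134,0.001,-0.001,-0.002,1.26,-1],[-0.144,0.149,0.001,-0.001,-0.003,1.42,-1],[-0.154,0.159,0.001,-0.001,-0.003,1.58,-1],[-0.161,0.166,0.001,-0.002,-0.003,1.74,-1],[-0.161,0.166,0.001,-0.002,-0.003,1.873,-1]]'
python3 -c "
from h import *
delta((.454,-.338,.008),-85)"
```

```text
clock: 18.92
tool_pos: [0.4534, -0.3388, 0.2193]
orientation: [179.9, -0.0, -85.2]
force: [0.5, 0.1, -1.4]
opening: 0.0655
at [ 0.4534 -0.3388  0.2193] [ 1.7992e+02 -1.0000e-02 -8.5200e+01] J6 21.7 J1 -16.9 t 18.925 F [ 0.5  0.1 -1.4] op 0.0655
shift [-0.0008 -0.001   0.2113] rot [ 0.0015 -0.0002 -0.0035]
```

```bash

python3 -m pendant '[[0,0,0.025,0.001,0,0,-1],[0,0,0.05,0.001,0,0,-1],[0,0,0.075,0.001,0,0,-1],[0,0,0.10,0.001,0,0,-1],[0,0,0.125,0.001,0,0,-1],[0,0,0.15,0.001,0,0,-1],[0,0,0.17,0.001,0,0,-1],[0,0,0.18,0.001,0,0,-1],[0,0,0.185,0.001,0,0,-1],[0,0,0.185,0.001,0,0,-1]]'
python3 -c "
from h import *
delta((.454,-.338,.008),-85)
s=snap('side','s6.png')
cv2.imwrite('pics/s6c.png',cv2.resize(s['image'][60:210,260:420],None,fx=4,fy=4))"
```

```text
clock: 20.18
tool_pos: [0.4539, -0.3384, 0.0347]
orientation: [-180.0, -0.0, -85.0]
force: [0.2, 0.7, -0.7]
opening: 0.0657
at [ 0.4539 -0.3384  0.0347] [-1.7998e+02 -3.0000e-02 -8.4970e+01] J6 21.9 J1 -16.9 t 20.175 F [ 0.2  0.7 -0.7] op 0.0657
shift [-0.0004 -0.0001  0.0267] rot [-0.0004 -0.0005  0.0005]
```

View pics/s6c.png

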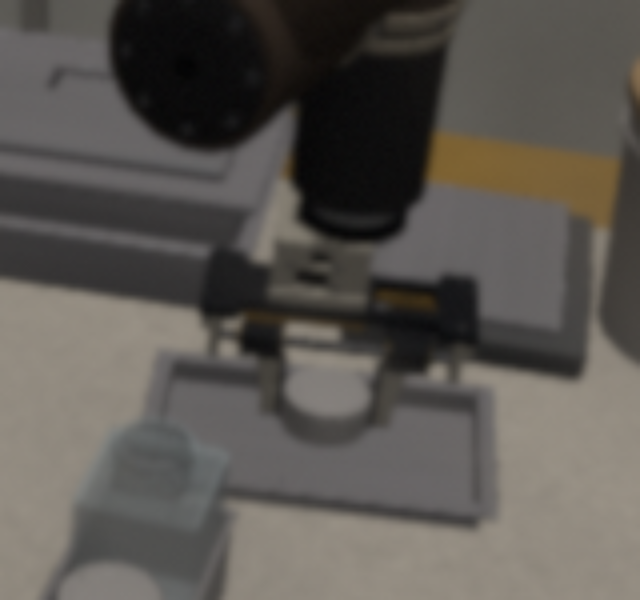

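The lid is held level over the tray, at about (341,160). Lowering it gently.

```bash

python3 -m pendant '[[0,0,0.008,0,0,0,-1],[0,0,0.015,0,0,0,-1],[0,0,0.020,0,0,0,-1],[0,0,0.024,0,0,0,-1],[0,0,0.026,0,0,0,-1],[0,0,0.026,0,0,0,-1]]'
python3 -c "
from h import *
delta((.454,-.338,.008),-85)"
```

```text
clock: 20.98
tool_pos: [0.4536, -0.3383, 0.0089]
orientation: [-180.0, -0.0, -85.0]
force: [-1.8, 0.7, 4.3]
opening: 0.066
at [ 0.4536 -0.3383  0.0089] [-1.7999e+02 -3.0000e-02 -8.4980e+01] J6 21.9 J1 -16.9 t 20.975 F [-1.8  0.7  4.3] op 0.066
shift [-0.0003 -0.0004  0.0009] rot [-0.0002 -0.0005  0.0003]
```

```bash

python3 -m pendant '[[0,0,0,0,0,0,1],[0,0,0,0,0,0,1],[0,0,0,0,0,0,1],[0,0,0,0,0,0,1],[0,0,-0.02,0,0,0,1],[0,0,-0.05,0,0,0,1],[0,0,-0.10,0,0,0,1],[0,0,-0.15,0,0,0,1],[0,0,-0.20,0,0,0,1],[0,0,-0.24,0,0,0,1]]'
python3 -c "
from h import *
delta((.502,.334,.25),-85)
s=snap('side','s7.png')
cv2.imwrite('pics/s7c.png',cv2.resize(s['image'][60:210,260:420],None,fx=4,fy=4))"
```

```text
clock: 22.22
tool_pos: [0.4538, -0.3383, 0.251]
orientation: [-179.9, -0.1, -85.0]
force: [-0.5, -0.5, 0.4]
opening: 0.0876
at [ 0.4538 -0.3383  0.251 ] [-1.7988e+02 -7.0000e-02 -8.4990e+01] J6 21.9 J1 -16.9 t 22.225 F [-0.5 -0.5  0.4] op 0.0876
shift [-6.655e-01 -1.067e-01  3.000e-04] rot [-0.0021 -0.0013  0.0001]
```

View pics/s7c.png

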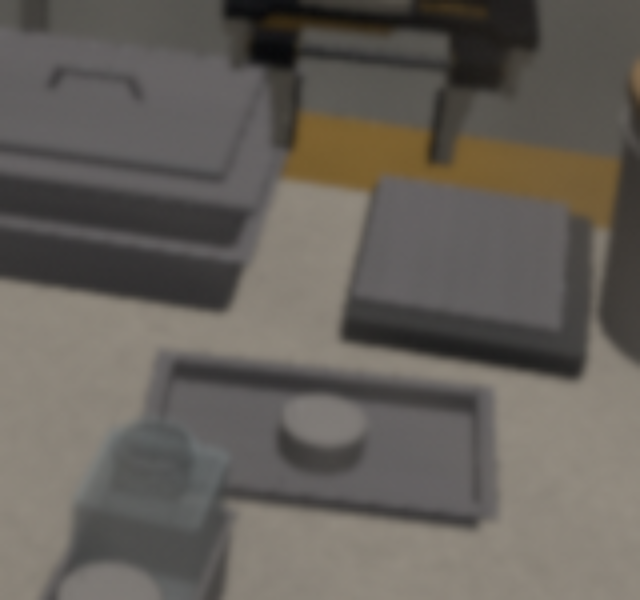

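The lid lies flat in the tray at about (341,167). Now I'll measure the open mouth and the funnel more carefully.

```bash

python3 -c "
from h import *
st=snap('top','t8.png'); ss=snap('side','s8.png')
a=cv2.resize(st['image'][190:265,300:375],None,fx=5.3,fy=5.3,interpolation=cv2.INTER_CUBIC)
b=cv2.resize(ss['image'][150:225,265:340],None,fx=5.3,fy=5.3,interpolation=cv2.INTER_CUBIC)
cv2.imwrite('pics/c8.png',cv2.convertScaleAbs(np.hstack([a,b]),alpha=1.5))
c=st['image'][220:270,102:152];d=ss['image'][338:392,235:290]
for s,(x0,x1,y0,y1) in ((st,(102,152,220,272)),(ss,(232,292,336,394))):
    g=s['image'][y0:y1,x0:x1].sum(2)/3
    bg=np.median(g); m=(g<bg*.72).astype(np.uint8)
    cs,_=cv2.findContours(m,cv2.RETR_EXTERNAL,cv2.CHAIN_APPROX_NONE); c=max(cs,key=cv2.contourArea)+[x0,y0]
    x=c[:,0,0];y=c[:,0,1]; print(bg,x.min(),x.max(),y.min(),y.max(), [ (int(yy),int(x[y==yy].min()),int(x[y==yy].max())) for yy in np.unique(y)])
"
```

```text
134.0 113 142 233 259 [(233, 122, 133), (234, 120, 135), (235, 118, 137), (236, 117, 138), (237, 116, 139), (238, 115, 139), (239, 115, 140), (240, 114, 140), (241, 114, 141), (242, 113, 141), (243, 113, 141), (244, 113, 141), (245, 113, 142), (246, 113, 142), (247, 113, 141), (248, 113, 141), (249, 113, 141), (250, 113, 141), (251, 113, 140), (252, 114, 139), (253, 115, 139), (254, 115, 138), (255, 116, 137), (256, 117, 136), (257, 118, 135), (258, 120, 133), (259, 125, 129)]
131.33333333333334 244 277 348 383 [(348, 258, 265), (349, 255, 268), (350, 253, 270), (351, 251, 271), (352, 250, 273), (353, 249, 274), (354, 248, 274), (355, 247, 275), (356, 246, 276), (357, 246, 276), (358, 246, 277), (359, 245, 277), (360, 245, 277), (361, 245, 277), (362, 245, 277), (363, 245, 277), (364, 244, 277), (365, 244, 277), (366, 245, 277), (367, 245, 277), (368, 245, 277), (369, 245, 277), (370, 245, 277), (371, 245, 277), (372, 246, 276), (373, 246, 276), (374, 247, 275), (375, 247, 275), (376, 248, 274), (377, 249, 273), (378, 250, 272), (379, 251, 270), (380, 253, 269), (381, 255, 267), (382, 257, 266), (383, 259, 264)]
```

View pics/c8.png

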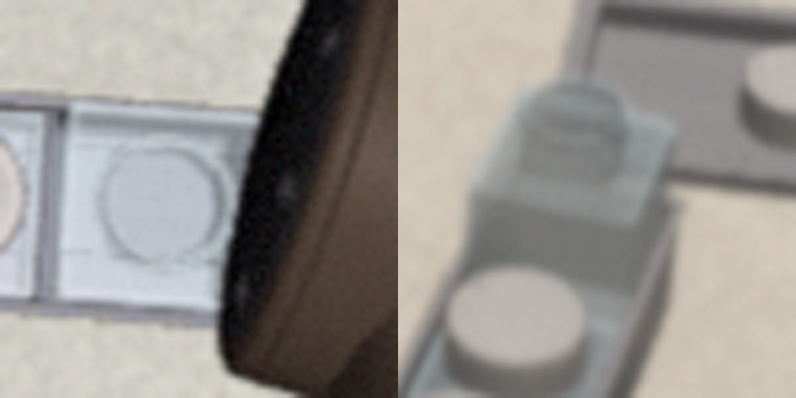

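```bash

python3 -c "
from h import *
st=snapshot('top'); ss=snapshot('side')
z=.058
def far(s,u,v,sgn): # edge pixel on rim nearest/farthest from camera horizontally -> centre
    p=plane(s,u,v,z); return p
print('top left',far(st,112.6,246,0),'up',plane(st,127,232.6,z),'dn',plane(st,127,259.4,z))
print('side top',plane(ss,261.3,347.6,z),'L',plane(ss,244.3,362,z),'R',plane(ss,277.6,362,z))
p=plane(ss,261.3,347.6,z); d=p[:2]-ss['eye'][:2]; d/=np.linalg.norm(d); print('side centre',p[:2]-d*.032)
# mouth: top crop circle edges (c8 scale 5.3, offset 300,190), rim z .151
for u,v in((161,202),(103,200),(220,203)): print('mouth',plane(st,300+u/5.3-.4,190+v/5.3-.4,.151))
for u,v in((575,124),(523,124),(627,124),(575,84)): print('mouth side',plane(ss,265+(u-398)/5.3-.4,150+v/5.3-.4,.151))
"
```

```text
top left [0.50063899 0.36490748 0.058     ] up [0.53121505 0.33373176 0.058     ] dn [0.47041921 0.33125352 0.058     ]
side top [0.51031262 0.30610356 0.058     ] L [0.53222033 0.34262582 0.058     ] R [0.47334026 0.32659665 0.058     ]
side centre [0.50075859 0.33664403]
mouth [ 0.53943789 -0.12018646  0.151     ]
mouth [ 0.54010075 -0.0973261   0.151     ]
mouth [ 0.53917425 -0.143425    0.151     ]
mouth side [ 0.53814325 -0.11266918  0.151     ]
mouth side [ 0.56104067 -0.10614361  0.151     ]
mouth side [ 0.5151969 -0.1192312  0.151    ]
mouth side [ 0.54473498 -0.1423582   0.151     ]
```

```bash

python3 -c "
from h import *
ss=snapshot('side')
im=cv2.resize(ss['image'][150:225,265:340],None,fx=7,fy=7,interpolation=cv2.INTER_CUBIC)
pts=np.array([(proj(ss,(.540+.0255*np.cos(a),-.1235+.0255*np.sin(a),.151))-[265,150]+.5)*7 for a in np.linspace(0,6.28,60)]).round().astype(np.int32)
im=cv2.convertScaleAbs(im,alpha=1.6); cv2.imwrite('pics/c9.png',np.hstack([im,cv2.polylines(im.copy(),[pts],1,(0,0,255),1)])[:,:][0:400,200:1000])
cv2.imwrite('pics/c9.png',np.hstack([im[20:400,50:430],cv2.polylines(im.copy(),[pts],1,(0,0,255),1)[20:400,50:430]]))
delta((.501,.3345,.25),0)
"
```

```text
at [ 0.4531 -0.3379  0.2474] [ 1.7994e+02  4.0000e-02 -8.5010e+01] J6 21.9 J1 -16.9 t 22.525 F [ 0.3  0.6 -0.3] op 0.0875
shift [-0.6656 -0.1063 -0.0023] rot [ 4.0000e-04  1.3000e-03 -1.4837e+00]
```

View pics/c9.png

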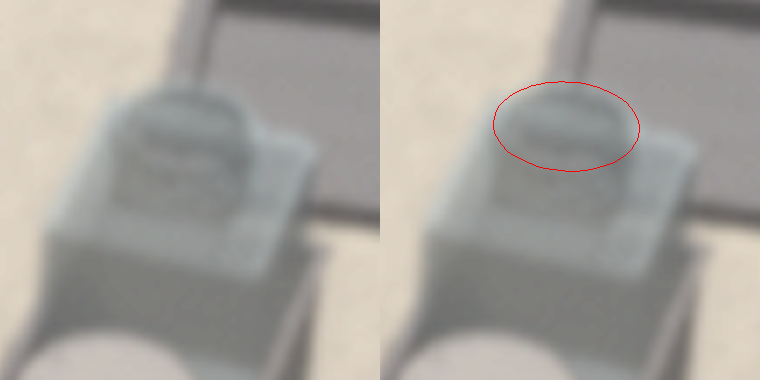

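```bash

python3 -m pendant '[[-0.040,-0.006,0,0,0,-0.09,1],[-0.097,-0.015,0,0,0,-0.22,1],[-0.154,-0.025,0,0,0,-0.35,1],[-0.211,-0.034,0,0,0,-0.48,1],[-0.268,-0.043,0,0,0,-0.61,1],[-0.325,-0.052,0,0,0,-0.74,1],[-0.382,-0.061,0,0,0,-0.87,1],[-0.439,-0.070,0,0,0,-1.00,1],[-0.496,-0.079,0,0,0,-1.13,1],[-0.553,-0.088,0,0,0,-1.26,1],[-0.610,-0.097,0,0,0.001,-1.39,1],[-0.666,-0.106,-0.002,0,0.001,-1.484,1]]'
python3 -c "
from h import *
delta((.501,.3345,.12),0)
"
```

```text
clock: 24.02
tool_pos: [0.5005, 0.336, 0.2485]
orientation: [179.8, 0.0, 0.3]
force: [0.8, -0.5, -0.1]
opening: 0.0875
at [0.5005 0.336  0.2485] [1.7982e+02 5.0000e-02 2.6000e-01] J6 37.8 J1 52.5 t 24.025 F [ 0.8 -0.5 -0.1] op 0.0875
shift [0.0006 0.0011 0.1285] rot [0.0032 0.0008 0.0045]
```

```bash

python3 -m pendant '[[0,0.001,0.04,0.002,0.001,0.004,1],[0,0.001,0.08,0.002,0.001,0.004,1],[0,0.001,0.12,0.002,0.001,0.004,1],[0,0.001,0.16,0.002,0.001,0.004,1],[0,0.001,0.165,0.002,0.001,0.004,1],[0,0.001,0.165,0.002,0.001,0.004,1]]'
python3 -c "
from h import *
delta((.501,.3345,.035),0)
s=snap('side','s9.png')
cv2.imwrite('pics/s9c.png',cv2.resize(s['image'][260:410,180:340],None,fx=4,fy=4))
"
```

```text
clock: 24.78
tool_pos: [0.5016, 0.3333, 0.0853]
orientation: [180.0, -0.1, -0.2]
force: [0.4, 0.2, -0.3]
opening: 0.0879
at [0.5016 0.3333 0.0853] [ 1.8e+02 -1.0e-01 -1.8e-01] J6 37.5 J1 52.2 t 24.775 F [ 0.4  0.2 -0.3] op 0.0879
shift [-0.0006 -0.0012  0.0503] rot [ 0.     -0.0018 -0.0032]
```

View pics/s9c.png

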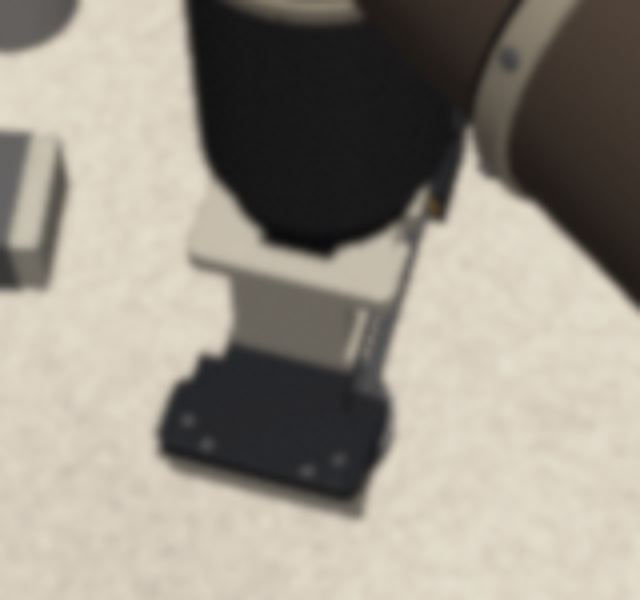

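The gripper hides the funnel. Clearance is 12 mm a side, so I'll go down and watch the force.

```bash

python3 -m pendant '[[-0.001,-0.001,0.015,0,-0.002,-0.003,1],[-0.001,-0.001,0.03,0,-0.002,-0.003,1],[-0.001,-0.001,0.043,0,-0.002,-0.003,1],[-0.001,-0.001,0.051,0,-0.002,-0.003,1],[-0.001,-0.001,0.051,0,-0.002,-0.003,1]]'
python3 -m pendant '[[0,0,0,0,0,0,-1],[0,0,0,0,0,0,-1],[0,0,0,0,0,0,-1],[0,0,0,0,0,0,-1],[0,0,0,0,0,0,-1]]'
python3 -c "
from h import *
delta((.501,.3345,.035),0)
"
```

```text
clock: 25.45
tool_pos: [0.5002, 0.334, 0.0334]
orientation: [180.0, 0.1, -0.0]
force: [0.3, 0.3, -0.1]
opening: 0.0877
clock: 26.08
tool_pos: [0.5008, 0.3347, 0.0347]
orientation: [-179.9, -0.0, -0.0]
force: [-0.1, -0.1, 2.6]
opening: 0.0635
at [0.5008 0.3347 0.0347] [-1.7991e+02 -4.0000e-02 -2.0000e-02] J6 37.7 J1 52.3 t 26.075 F [-0.1 -0.1  2.6] op 0.0635
shift [ 0.0002  0.0002 -0.0003] rot [-0.0016 -0.0007 -0.0003]
```

Gripped, with the opening at 63.5 mm. Lifting and looking.

```bash

python3 -m pendant '[[0,0,-0.01,0,0,0,-1],[0,0,-0.03,0,0,0,-1],[0,0,-0.06,0,0,0,-1],[0,0,-0.09,0,0,0,-1],[0,0,-0.12,0,0,0,-1],[0,0,-0.15,0,0,0,-1],[0,0,-0.18,0,0,0,-1],[0,0,-0.205,0,0,0,-1],[0,0,-0.215,0,0,0,-1],[0,0,-0.215,0,0,0,-1]]'
python3 -c "
from h import *
delta((.540,-.1235,.25),0)
s=snap('side','s10.png'); s=snap('top','t10.png')
"
```

```text
clock: 27.32
tool_pos: [0.5003, 0.3342, 0.2495]
orientation: [-179.9, -0.0, -0.0]
force: [-0.1, 0.2, -1.4]
opening: 0.0633
at [0.5003 0.3342 0.2495] [-1.799e+02 -1.000e-02 -4.000e-02] J6 37.7 J1 52.3 t 27.325 F [-0.1  0.2 -1.4] op 0.0633
shift [ 0.0399  0.4576 -0.0013] rot [-0.0017 -0.0002 -0.0006]
```

View pics/s10.png

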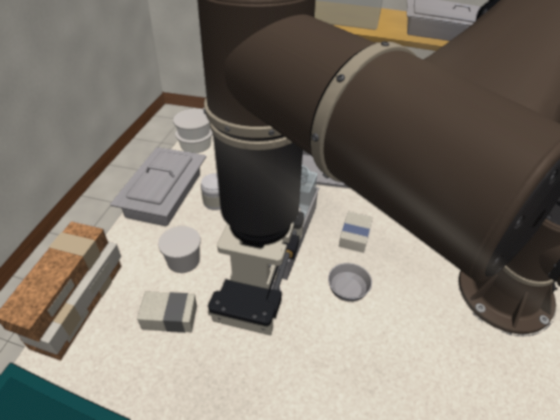

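View pics/t10.png

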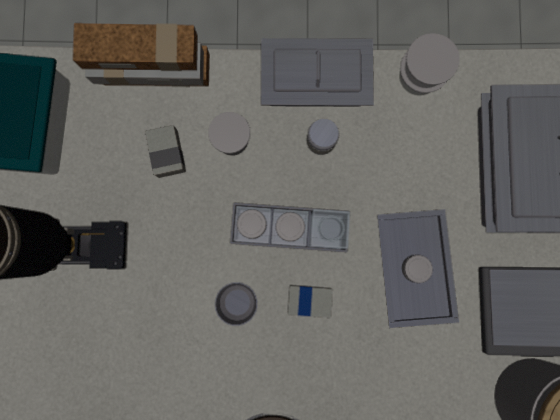

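The funnel is gone from the table, so it is held. The mouth is unobstructed in the top view at about (331,229). I'll refine it from there.

```bash

python3 -c "
from h import *
s=snapshot('top')
im=cv2.convertScaleAbs(cv2.resize(s['image'][200:260,300:360],None,fx=9,fy=9,interpolation=cv2.INTER_CUBIC),alpha=1.6)
for c,col,z in(((.540,-.1235),(0,0,255),.151),):
  for r in(.0255,.022):
    p=np.array([(proj(s,(c[0]+r*np.cos(a),c[1]+r*np.sin(a),z))-[300,200]+.5)*9 for a in np.linspace(0,6.28,60)]).round().astype(np.int32)
    o=cv2.polylines(im.copy() if r>.025 else o,[p],1,col,1)
cv2.imwrite('pics/c11.png',o)
cv2.imwrite('pics/c12.png',im)
"
```

```text
(no output)
```

View pics/c11.png

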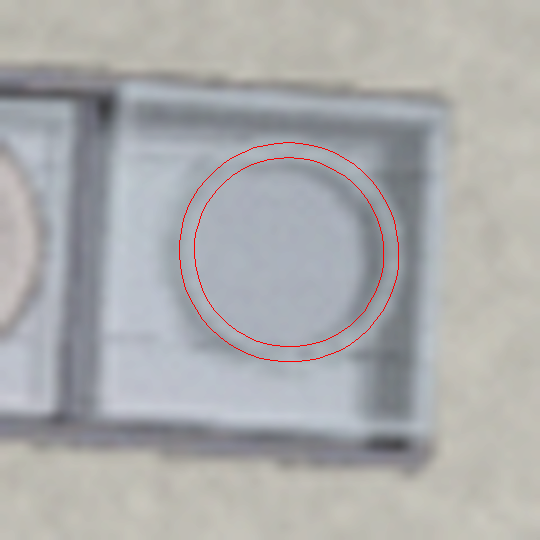

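View pics/c12.png

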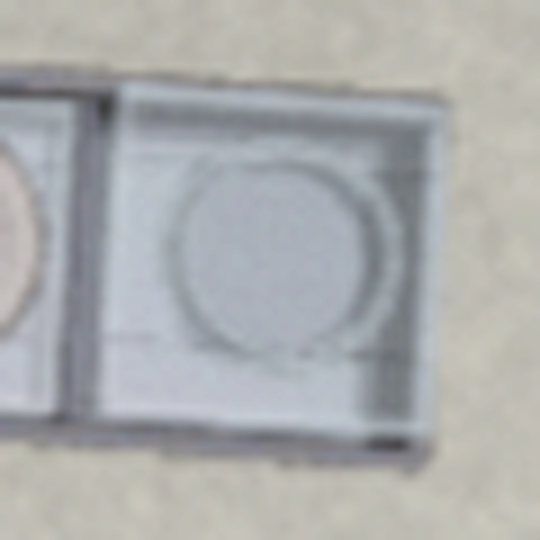

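The ring fits the expected mouth at (0.540, −0.1235) to within about 1 mm. Carrying the funnel over.

```bash

python3 -m pendant '[[0.002,0.018,0,0,0,0,-1],[0.005,0.050,0,0,0,0,-1],[0.008,0.090,0,0,0,0,-1],[0.012,0.135,0,0,0,0,-1],[0.016,0.180,0,0,0,0,-1],[0.020,0.225,0,0,0,0,-1],[0.024,0.270,0,-0.001,0,0,-1],[0.028,0.315,0,-0.001,0,0,-1],[0.032,0.360,0,-0.001,0,0,-1],[0.036,0.405,-0.001,-0.001,0,0,-1],[0.039,0.440,-0.001,-0.002,0,0,-1],[0.040,0.458,-0.001,-0.002,0,0,-1]]'
python3 -m pendant '[[0,0,0.01,0,0,0,-1],[0,0,0.02,0,0,0,-1],[0,0,0.03,0,0,0,-1],[0,0,0.03,0,0,0,-1]]'
python3 -c "
from h import *
delta((.540,-.1235,.205),0)
s=snap('side','s12.png')
cv2.imwrite('pics/s12c.png',cv2.resize(s['image'][80:230,220:380],None,fx=4,fy=4))
"
```

```text
clock: 28.98
tool_pos: [0.5394, -0.126, 0.2491]
orientation: [179.9, 0.1, -0.1]
force: [-0.7, 0.1, -1.1]
opening: 0.0638
clock: 29.48
tool_pos: [0.5397, -0.1232, 0.2186]
orientation: [179.9, 0.1, 0.0]
force: [-0.1, 0.1, -1.3]
opening: 0.0638
at [ 0.5397 -0.1232  0.2186] [1.7994e+02 1.1000e-01 3.0000e-02] J6 82.6 J1 7.4 t 29.475 F [-0.1  0.1 -1.3] op 0.0638
shift [0.0004 0.0003 0.0136] rot [0.001  0.0019 0.0005]
```

View pics/s12c.png

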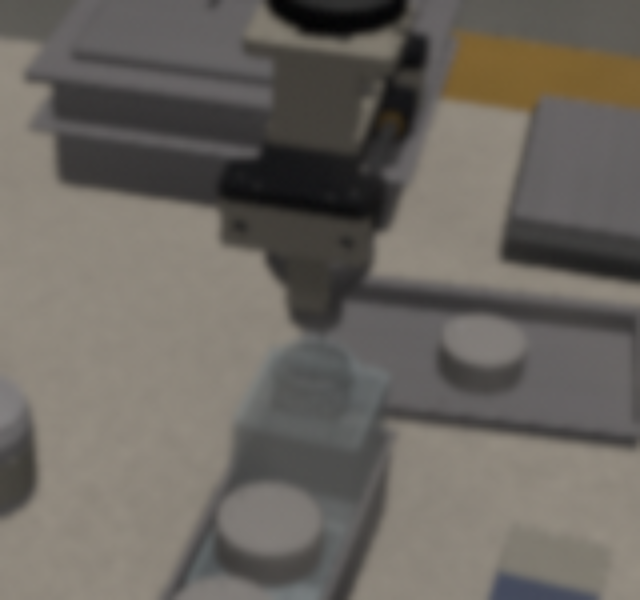

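The funnel hangs upright over the mouth, spout at about (299,161) and mouth at (298,168). Lowering it.

```bash

python3 -m pendant '[[0,0,0.010,0,0.001,0,-1],[0,0,0.020,0,0.001,0,-1],[0,0,0.028,0,0.001,0,-1],[0,0,0.036,0,0.001,0,-1],[0,0,0.044,0,0.001,0,-1],[0,0,0.050,0,0.001,0,-1],[0,0,0.050,0,0.001,0,-1]]'
python3 -c "
from h import *
delta((.540,-.1235,.1587),0)"
python3 -m pendant '[[0,0,0.003,0,0,0,-1],[0,0,0.006,0,0,0,-1],[0,0,0.008,0,0,0,-1],[0,0,0.008,0,0,0,-1]]'
python3 -c "
from h import *
delta((.540,-.1235,.1587),0)"
```

```text
clock: 30.4
tool_pos: [0.54, -0.124, 0.1692]
orientation: [179.9, -0.0, -0.0]
force: [0.7, 0.1, -0.4]
opening: 0.0636
at [ 0.54   -0.124   0.1692] [ 1.7994e+02 -0.0000e+00 -4.0000e-02] J6 82.6 J1 7.4 t 30.4 F [ 0.7  0.1 -0.4] op 0.0636
shift [ 0.     -0.0005  0.0105] rot [ 0.0011 -0.0001 -0.0006]
clock: 30.9
tool_pos: [0.5402, -0.1239, 0.1617]
orientation: [179.9, -0.0, -0.0]
force: [0.2, 0.4, -0.9]
opening: 0.0635
at [ 0.5402 -0.1239  0.1617] [ 1.7994e+02 -4.0000e-02 -3.0000e-02] J6 82.6 J1 7.4 t 30.9 F [ 0.2  0.4 -0.9] op 0.0635
shift [-0.0002 -0.0004  0.003 ] rot [ 0.001  -0.0008 -0.0005]
```

```bash

python3 -m pendant '[[0,0,0.001,0,0,0,-1],[0,0,0.002,0,0,0,-1],[0,0,0.003,0,0,0,-1],[0,0,0.003,0,0,0,-1]]'
python3 -c "
from h import *
delta((.540,-.1235,.1587),0)
s=snap('side','s13.png')
cv2.imwrite('pics/s13c.png',cv2.resize(s['image'][80:230,220:380],None,fx=4,fy=4))"
```

```text
clock: 31.4
tool_pos: [0.5403, -0.1239, 0.1591]
orientation: [179.9, -0.1, -0.0]
force: [-1.8, 2.2, 3.6]
opening: 0.0634
at [ 0.5403 -0.1239  0.1591] [ 1.7995e+02 -8.0000e-02 -2.0000e-02] J6 82.6 J1 7.4 t 31.4 F [-1.8  2.2  3.6] op 0.0634
shift [-0.0003 -0.0004  0.0004] rot [ 0.0009 -0.0014 -0.0003]
```

View pics/s13c.png

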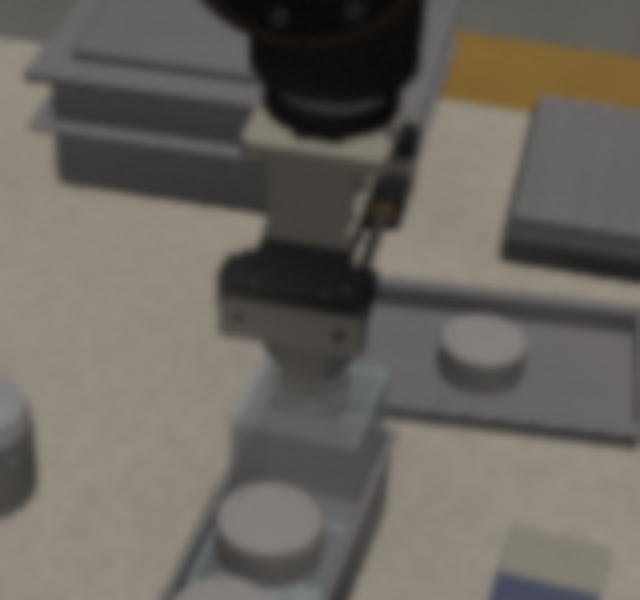

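The cone has made contact at the expected height, with 3.6 N up. Letting go and withdrawing straight up.

```bash

python3 -m pendant '[[0,0,0,0,0,0,1],[0,0,0,0,0,0,1],[0,0,0,0,0,0,1],[0,0,0,0,0,0,1],[0,0,0,0,0,0,1],[0,0,-0.01,0,0,0,1],[0,0,-0.03,0,0,0,1],[0,0,-0.06,0,0,0,1],[0,0,-0.10,0,0,0,1],[0,0,-0.13,0,0,0,1]]'
python3 -m pendant '[[-0.01,0.03,0,0,0,0,1],[-0.02,0.07,0,0,0,0,1],[-0.03,0.11,0,0,0,0,1],[-0.05,0.15,0,0,0,0,1],[-0.06,0.20,0,0,0,0,1],[-0.06,0.25,0,0,0,0,1],[-0.06,0.28,0,0,0,0,1],[-0.06,0.28,0,0,0,0,1]]'
python3 -c "
from h import *
delta((.540,-.1235,.1587),0)
s=snap('side','s14.png')
a=cv2.resize(s['image'][130:230,260:380],None,fx=6,fy=6,interpolation=cv2.INTER_CUBIC)
o=[260,130]
for z,r in((.151-.027+.058,.032),(.151,.0255)):
  p=np.array([(proj(s,(.540+r*np.cos(t),-.1238+r*np.sin(t),z))-o+.5)*6 for t in np.linspace(0,6.28,60)]).round().astype(np.int32)
  cv2.polylines(a,[p],1,(0,0,255),1)
cv2.imwrite('pics/s14c.png',a)
s=snap('top','t14.png')
cv2.imwrite('pics/t14c.png',cv2.resize(s['image'][190:340,220:460],None,fx=3.2,fy=3.2,interpolation=cv2.INTER_CUBIC))"
```

```text
clock: 32.7
tool_pos: [0.5404, -0.124, 0.2915]
orientation: [179.9, -0.2, -0.0]
force: [0.5, 0.5, 1.1]
opening: 0.0874
clock: 33.7
tool_pos: [0.4795, -0.4056, 0.2889]
orientation: [179.9, -0.0, -0.2]
force: [-0.1, 1.1, 0.1]
opening: 0.088
at [ 0.4795 -0.4056  0.2889] [ 1.7994e+02 -2.0000e-02 -1.8000e-01] J6 112.2 J1 -22.4 t 33.7 F [-0.1  1.1  0.1] op 0.088
shift [ 0.0596 -0.2825  0.1299] rot [ 0.001  -0.0004 -0.0032]
```

View pics/s14c.png

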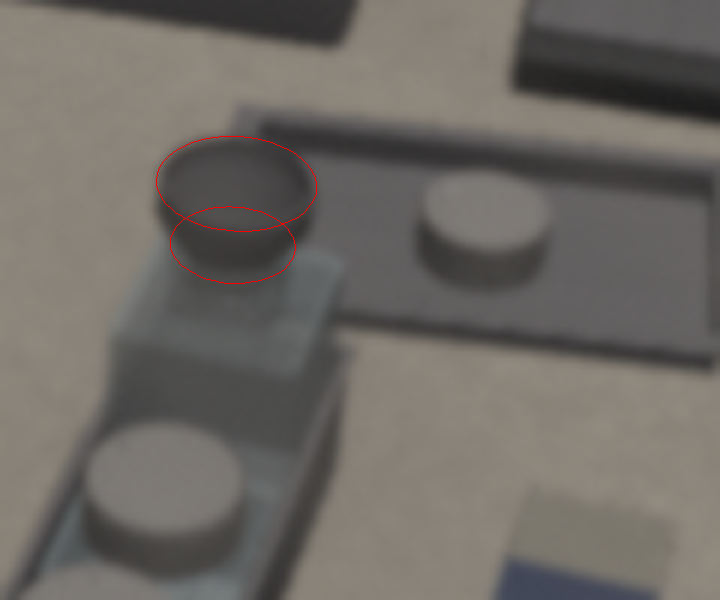

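View pics/t14c.png

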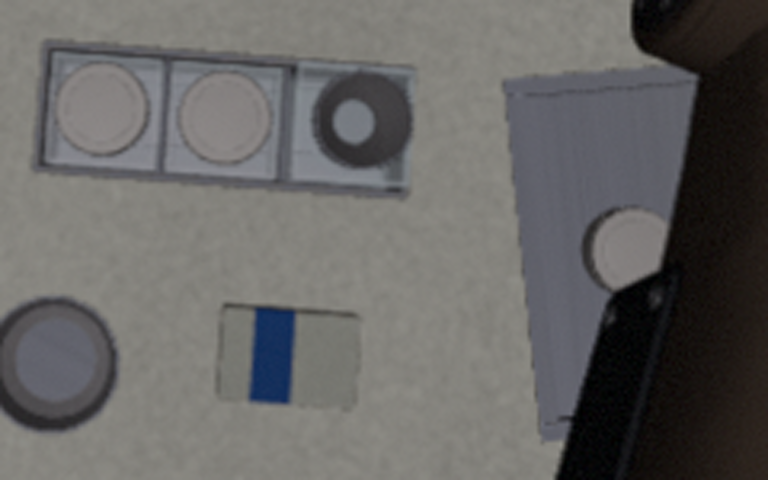

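The funnel rim, at about (299,160) in the side view, lies within 1 px of where a settled, upright funnel should show. The lid is flat in the tray. Handing in.

```bash
python3 -m pendant '[[0,0,0,0,0,0,1],[0,0,0,0,0,0,1]]'; python3 -c "
from h import *
print(ctrl.close_job())"
```

```text
clock: 34.05
tool_pos: [0.4802, -0.403, 0.2896]
orientation: [179.9, -0.1, 0.0]
force: [0.3, -0.6, -0.7]
opening: 0.0879
the job is handed in; nothing more can be done
None
```

The job is done and handed in at about 34 s; no verdict was reported. I unscrewed the lid in two strokes (309°, a regrip, then about 250°), laid it flat in the tray, and set the funnel in the tall jar's mouth.

**Last checks:**
- **Lid:** it lies flat, top up, on the tray floor.
- **Funnel:** it sits upright in the mouth. In the side view its rim is within about 1 px (roughly 2 mm) of where a settled funnel should show.
- **Jar:** it still stands in its well.
- **Gripper:** it is open, clear of everything, with no contact force.
- **Bystanders:** none looked shifted in the last pictures I took of each. I judged this by eye and did not measure it.

**Disagreements and slips:**
- **Funnel position:** the two cameras differed by about 4 mm in y, so I used the mean, and the grip centred it.
- **Mouth position:** a first rough side-view reading of the mouth was about 6 mm off in y. I used the gripped-lid position instead, and it matched both views within about 1 px.
- **Joint 6:** on the first approach it ran up to its range limit (−173.66°). The pendant printed −173.7°, and a reading 0.1 s later was −173.54°. I backed it off at once and have no other sign that it went past the limit.

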